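# Roll the feed roller home to the stop rail

### The job

Roll the longer of the two rubber-covered feed rollers across the bench, away from you, until it lies along the aluminium stop rail, and leave it resting there. Keep it on the bench and turning under control all the way (not lifted, slid or flicked), and leave the shorter roller and the standing capacitor where they are.

Things in the scene. Friction and masses are not known exactly. Their poses are not given: they have to be found in the camera images.
- long_roller: The longer feed roller lying roughly parallel to the rail, 85 to 125 mm short of it; 0.27 to 0.49 kg. Black rubber cover 50 mm in diameter, 124 mm long; steel journals (14 mm thick) make it 144 mm over all. Origin at its centre, 25 mm up; y is its long axis; x and z turn as it rolls (z up at first). Pushed level from behind at mid height it rolls; let go at 0.1 m/s it coasts about 20 mm.
- short_roller: The shorter feed roller, a bystander: same make and 50 mm diameter, cover only 70 mm long, 90 mm over all. Origin at its centre, y its long axis. It lies beside the long one, 100 mm or more between their ends; which is on the left changes.
- rail_face (a point): The stop rail, fixed to the bench: a straight aluminium bar 400 mm long, 30 mm high, 12 mm thick, with a low foot strip behind it. This point is the middle of the front face (towards the robot), 25 mm above the bench; x points level through the rail, away from the rollers, y along the rail, z up. A roller touching the rail has its centre at x = -25 mm here.
- capacitor: A dark electrolytic capacitor, a bystander, 22 mm in diameter and 40 mm tall, standing loose on the bench in front of the rail's middle, between the two rollers' lanes. Origin at the centre of its foot, z up.
There are look-alikes about, which are no part of the job. Leave any green look-alike of the long_roller alone.

How it is judged:
On the way:
1. the long roller has turned about its axis by a good quarter turn or so on its way (angle between long_roller's own z axis and vertical above 1.2 rad), for 0.1 s.
At the end, for the whole second after the job is handed in: The long roller lies on the bench in front of the stop rail, its cover within 15 mm of the rail's face, its axis parallel to the rail within 10 degrees, its centre within the rail's length, at rest; the short roller and the capacitor are within 20 mm of where they stood, the capacitor upright (x of long_roller in the frame of rail_face between -0.04 and -0.015 m and y of long_roller in the frame of rail_face between -0.2 and 0.2 m and angle between the y axis of long_roller and the y axis of rail_face, either way round below 0.175 rad and height (world z) of long_roller below 0.035 m and linear speed of long_roller below 0.02 m/s and distance of each of short_roller, capacitor from where it was at the start of the episode below 0.02 m and angle between capacitor's own z axis and vertical below 0.3 rad); the robot touches nothing.
It fails at once if the long roller is lifted more than 15 mm off the bench (height (world z) of long_roller above 0.04 m).
It fails at once if the long roller is flicked: it moves faster than 0.4 m/s (linear speed of long_roller above 0.4 m/s).
It fails at once if the short roller is moved more than 20 mm (distance of short_roller from where it was at the start of the episode above 0.02 m).
It fails at once if the capacitor is moved more than 20 mm or tipped (distance of capacitor from where it was at the start of the episode above 0.02 m or angle between capacitor's own z axis and vertical above 0.3 rad).
It also fails if it takes over 32 s, if anything falls off the work surface, if the arm or the gripper's body presses on something with over 40 N, if the wrist force passes 120 N, or if a joint passes its speed limit or range.

### The arm

A 6-joint arm with a two-finger parallel gripper is mounted at the origin on a cart in front of the work surface, level with it; the furniture and walls round the work are solid. World frame = base frame: x ahead of the robot, y to its left, z up, the work surface at z = 0. Lengths are in m, angles in rad, forces in N, time in s.
With the tool pointing down it reaches from about 0.35 to 0.8 m from the base axis. Payload 7.3 kg.
Tool frame: the origin (TCP) lies at the very end of the fingers, on their centre line; the grasp point (between the pads) lies 19 mm behind it; z points along the fingers, y is the line along which they close (so a half turn about z gives the same grasp; the last joint's range is limited). The gripper opens to 85 mm and grips with 20 to 120 N. Pads are 22 mm wide; open, the fingers measure 114 mm over their backs; the gripper's body (76 mm by 85 mm) begins 54 mm behind the grasp point. The pads swing forward as they close: fully open they stand 13 mm farther back than shut.
Start: joints at [1.134, 0.342, 1.524, -0, 1.275, -0.146], TCP at [0.151, 0.503, 0.231] pointing down, gripper open.
Joint ranges: [-2.53, 2.53], [-0.77, 2.02], [0.04, 2.7], [-1, 4.14], [0.28, 2.66], [-3.11, 3.11]. Speed limits (rad/s): [2.57, 2.57, 3.14, 3.14, 3.14, 3.14].

### API

Orientations are given as a 3x3 rotation matrix whose columns are the frame's x, y, z axes.
In Python, from workcell import robot gives the robot as it stands.
- The arm moves only by the tool carry_out, never from a script. Its argument "commands" is a list of rows, each a list of 5 numbers: the shift along the tool's x, y, z in m, then the turn about the tool's z in degrees, then the closure, from 0 (fully open) to 1 (shut). In form: [[tx, ty, tz, turn, claw], ...]. A call has 1 to 5 rows; each row is the pose to reach, as a shift and turn from the pose commanded when the call began, along the tool's axes at that moment; what a row does not reach only later rows make up. A row lasts 1/10 s, in which the tool goes at most 50 mm and 8.59 degrees, less where a joint would pass 70% of its speed; a pose out of reach is approached as far as the arm can. A call with a gripper value outside its range is refused whole. The fingers move at their own pace and stop on an object; "force" is the grip in N (left out, the last holds). Time passes only in rows, so rows that repeat a pose let the fingers close. It gives the time, the measured TCP pose, the force, the opening and the grip force at its end, in the units of the state.
- robot.get_obs(): the state, without advancing time (a new reading comes with each control period).
- robot.camera(name): name is "scene" or "top" or "wrist"; returns (picture, depth): 384x512x3 uint8, red, green, blue; 384x512 float32, m along the optical axis (not along the pixel's ray), 0 where there is no reading.
- robot.camera_model(name): a dict with "intrinsics" (3x3 intrinsics, pixels), "world_from_camera" (4x4, takes a point from camera to world coordinates). Camera axes: x right, y down, z forward; pixel columns grow to the right and rows downward; lengths in m; the calibration is good to about 2 mm. A picture is of the moment at which its call begins: read the wrist's pose just before it. camera_model takes no time and is no camera call; for the wrist camera it gives the pose at the moment of the call.
- robot.sign_off(): hands the job in; it is judged then, once.
Trained networks look in the newest picture that a camera, given by its name, has taken for a name from the list of things; names that differ only in an ending like _2 or _b are one class to them, and where a whole thing is asked for, a point or a joint stands for the part that bears it (a point fixed in the world has none). Each returns a list of dicts, best first, with "confidence" (0 to 1); they miss things now and then, are a little off and sometimes report something else, mostly with a low value. They report only what shows in the picture. A call takes as long as a camera call. They do not tell look-alikes from the thing itself.
- robot.trace(label, camera): "pixels" (384x512 bool, what is visible of it).
- robot.pinpoint(label, camera): "point" ([x, y, z] in m, in world coordinates, good to about 4 mm: a listed point, or the origin of a listed thing).
The state is a dict: "time_s": time; "qpos": joint angles; "joint_vel": joint speeds; "effort": joint torques, N m; "ee_pos": TCP position; "eef_rot": TCP orientation; "force": force on the tool from outside, world axes, zero at the start; "wrist_torque": the same for the moment, N m; "opening": opening from 0.0 (shut) to 1.0 (fully open); "grasp_force": force on a finger pad.
Only numpy, scipy, OpenCV 4.12 (cv2) and the standard library are available. Lean on these libraries where they do the work, as an engineer would, in place of code of your own. Each camera call takes 0.05 s, during which the arm holds its last target. There are 200 camera calls.

## Working session

There is one attempt and no reset: what is moved stays moved. The work goes in short steps, Python scripts to look and compute and a tool call to move; the robot and the scene stay as the last step left them, time stands still between calls to the robot, and variables do not carry over. Pictures are saved under pics/ and viewed, at most 10 in all, crops included, and the job is handed in when it is done.

Besides the shell and the picture viewer there is one more tool, called after ">>>" in YAML: its name, and indented under it one key for each argument. carry_out: Moves the arm, as the interface text tells. Its arguments: {"type":"object","properties":{"commands":{"type":"array","items":{"type":"array","items":{"type":"number"}}},"force":{"type":"number"}},"required":["commands"]}

```bash
mkdir -p pics; python3 - <<'E'
from workcell import robot
import cv2,numpy as np
for c in ("scene","top"):
    p,d=robot.camera(c); cv2.imwrite(f"pics/{c}0.png",p[:,:,::-1]); np.save(f"pics/{c}0d.npy",d)
    m=robot.camera_model(c); print(c,np.round(m["world_from_camera"],3).tolist(),np.round(m["intrinsics"],1).tolist())
    for l in ("long_roller","short_roller","rail_face","capacitor"):
        for r in robot.pinpoint(l,c): print(c,l,round(r["confidence"],2),np.round(r["point"],3))
o=robot.get_obs(); print(o["time_s"],o["ee_pos"],np.round(o["eef_rot"],3).tolist())
E
```

```text
scene [[0.852, -0.291, 0.435, 0.132], [-0.523, -0.448, 0.725, -0.647], [-0.016, -0.845, -0.534, 0.568], [0.0, 0.0, 0.0, 1.0]] [[431.7, 0.0, 266.0], [0.0, 431.7, 192.9], [0.0, 0.0, 1.0]]
scene long_roller 0.93 [0.464 0.282 0.028]
scene long_roller 0.64 [ 0.516 -0.113  0.027]
scene short_roller 0.8 [0.5   0.132 0.028]
scene rail_face 0.68 [0.638 0.003 0.025]
scene capacitor 0.5 [0.591 0.002 0.002]
top [[-0.016, -0.997, 0.078, 0.453], [-1.0, 0.016, 0.001, 0.065], [-0.003, -0.078, -0.997, 1.135], [0.0, 0.0, 0.0, 1.0]] [[457.6, 0.0, 254.7], [0.0, 457.6, 201.1], [0.0, 0.0, 1.0]]
top long_roller 0.87 [0.465 0.279 0.025]
top long_roller 0.75 [ 0.519 -0.117  0.025]
top long_roller 0.6 [0.64  0.003 0.025]
top short_roller 0.64 [0.506 0.13  0.021]
top rail_face 0.83 [0.638 0.001 0.027]
top capacitor 0.47 [0.594 0.    0.001]
0.5 [0.15050203 0.50296933 0.23128622] [[-0.958, 0.287, 0.0], [0.287, 0.958, 0.0], [-0.0, 0.0, -1.0]]
```

View pics/scene0.png

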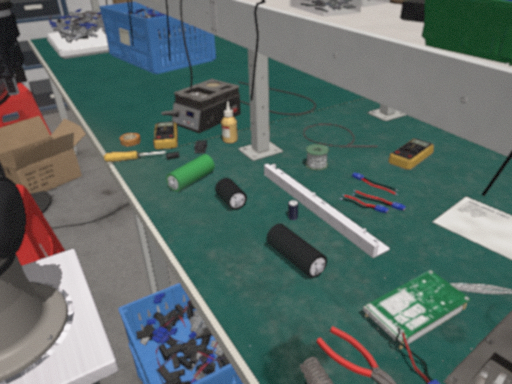

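View pics/top0.png

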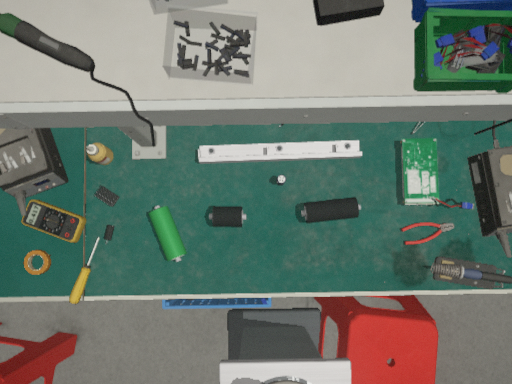

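Scene view: the candidates for the long roller are the black roller at scene (297,250) / top (331,210), the green look-alike at scene (190,172) / top (167,233) and the short black roller at scene (231,193) / top (228,216). I choose the black long one, on the robot's right. The capacitor is at top (281,180) and the rail at top (280,151). A shelf edge hangs above the top picture's row ~110.

```bash
cat > h.py <<'E'
import numpy as np,cv2
from workcell import robot
def cloud(c,d):
    m=robot.camera_model(c);K=m["intrinsics"];T=m["world_from_camera"]
    v,u=np.mgrid[:384,:512]
    P=np.stack([(u-K[0][2])/K[0][0]*d,(v-K[1][2])/K[1][1]*d,d],-1)
    return P@np.array(T)[:3,:3].T+np.array(T)[:3,3]
def axis(P):
    r,size,a=cv2.minAreaRect(P[:,:2].astype(np.float32)); return r,size,a
E
python3 - <<'E'
from h import *
for c in ("scene","top"):
    p,d=robot.camera(c);P=cloud(c,d);g=p.astype(int)
    dark=(g.max(2)<70)&(d>0)
    for n,ctr in (("long",(0.518,-.115)),("short",(.504,.131))):
        m=(np.hypot(P[...,0]-ctr[0],P[...,1]-ctr[1])<.085)&(P[...,2]>.03)&(d>0)&(P[...,2]<.08)
        Q=P[m]; print(c,n,m.sum(),[np.round(x,3) for x in axis(Q)],Q[:,2].max().round(3))
    m=(abs(P[...,0]-.643)<.03)&(abs(P[...,1])<.25)&(P[...,2]>.02)&(P[...,2]<.05)&(d>0)
    Q=P[m];print(c,"rail",[np.round(x,3) for x in axis(Q)],np.percentile(Q[:,2],95).round(3))
    m=(P[...,2]>.15)&(P[...,0]<.95)&(P[...,0]>.5)&(abs(P[...,1])<.4)&(d>0)
    Q=P[m]; print("shelf",Q.min(0).round(3),Q.max(0).round(3))
    cv2.imwrite(f"pics/{c}crop.png",cv2.resize(p[180:240,190:380] if c=="top" else p[150:300,170:400],None,fx=3,fy=3,interpolation=cv2.INTER_CUBIC)[:,:,::-1])
    print(c, [np.round(axis(P[r["pixels"]&(d>0)&(P[...,2]>.02)]),3) if 0 else (round(r["confidence"],2),np.round(P[r["pixels"]&(d>0)].mean(0),3)) for r in robot.trace("capacitor",c)])
E
```

```text
scene long 1299 [array([ 0.511, -0.122]), array([0.048, 0.135]), np.float64(7.699)] 0.054
scene short 479 [array([0.5 , 0.13]), array([0.084, 0.048]), np.float64(88.381)] 0.054
scene rail [array([0.655, 0.005]), array([0.036, 0.403]), np.float64(1.033)] 0.033
shelf [ 0.644 -0.391  0.15 ] [0.926 0.4   0.481]
scene [(0.74, array([0.588, 0.   , 0.023]))]
top long 1080 [array([ 0.515, -0.116]), array([0.049, 0.143]), np.float64(5.49)] 0.054
top short 617 [array([0.503, 0.134]), array([0.087, 0.046]), np.float64(89.052)] 0.054
top rail [array([0.655, 0.005]), array([0.033, 0.402]), np.float64(0.469)] 0.033
shelf [ 0.647 -0.399  0.153] [0.851 0.4   0.491]
top [(0.65, array([0.591, 0.003, 0.034]))]
```

View pics/scenecrop.png

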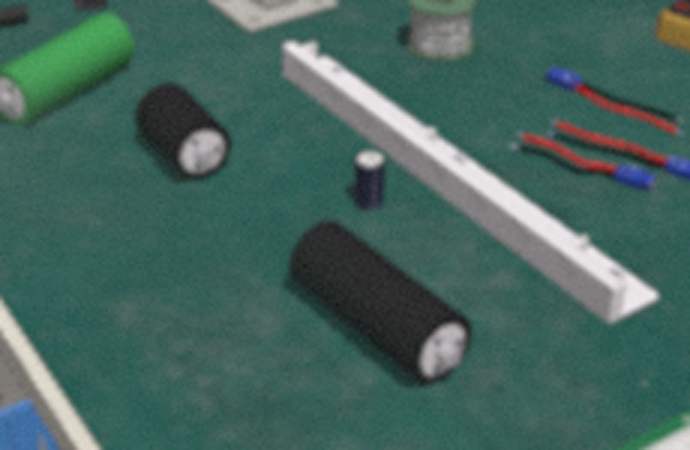

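The crop shows the chosen roller: black, clearly longer than the other, with a bright journal end, and its +y end about 35 mm to the side of the capacitor. I'll move now, going round to behind it.

>>> carry_out:
  commands:
    - [-0.345,-0.21,0,-22.7,0.5]
    - [-0.345,-0.21,0,-22.7,0.5]
    - [-0.345,-0.21,0,-22.7,0.5]
    - [-0.345,-0.21,0,-22.7,0.5]
    - [-0.345,-0.21,0,-22.7,0.5]

```text
time_s: 1.2
ee_pos: [0.3103, 0.3256, 0.2316]
eef_rot: [[-0.994, -0.106, 0.001], [-0.106, 0.994, 0.001], [-0.001, 0.0, -1.0]]
force: [1.6, 1.5, 0.8]
opening: 0.499
grasp_force: 0.0
```

```bash
python3 - <<'E'
from h import *
o=robot.get_obs(); print(o["time_s"],o["ee_pos"].round(4) if hasattr(o["ee_pos"],'round') else o["ee_pos"],np.round(o["eef_rot"],3).tolist(),o["opening"])
for c in ("scene","top"):
    p,d=robot.camera(c);P=cloud(c,d)
    m=(P[...,2]>.1)&(P[...,0]>.6)&(P[...,0]<.8)&(P[...,1]<0)&(P[...,1]>-.25)&(d>0)
    Q=P[m]; print(c,m.sum(),Q.min(0).round(3) if m.any() else "", np.percentile(Q,2,axis=0).round(3) if m.any() else "")
E
```

```text
1.2 [0.3103 0.3256 0.2316] [[-0.994, -0.106, 0.001], [-0.106, 0.994, 0.001], [-0.001, 0.0, -1.0]] 0.49895721500521817
scene 10407 [ 0.656 -0.25   0.302] [ 0.658 -0.247  0.306]
top 16912 [ 0.658 -0.25   0.3  ] [ 0.661 -0.246  0.319]
```

>>> carry_out:
  commands:
    - [-0.096,-0.461,0,0,0.5]
    - [-0.096,-0.461,0,0,0.5]
    - [-0.096,-0.461,0,0,0.5]
    - [-0.096,-0.461,0,0,0.5]
    - [-0.096,-0.461,0,0,0.5]

```text
time_s: 1.8
ee_pos: [0.386, 0.0878, 0.2317]
eef_rot: [[-0.994, -0.106, 0.001], [-0.106, 0.994, 0.0], [-0.001, 0.0, -1.0]]
force: [2.2, 0.4, -0.1]
opening: 0.501
grasp_force: 0.0
```

>>> carry_out:
  commands:
    - [-0.046,-0.217,0,0,0.5]
    - [-0.046,-0.217,0,0,0.5]
    - [-0.046,-0.217,0,0,0.5]
    - [-0.046,-0.217,0,0,0.5]
    - [-0.046,-0.217,0,0,0.5]

```text
time_s: 2.3
ee_pos: [0.4555, -0.1252, 0.2313]
eef_rot: [[-0.995, -0.103, 0.001], [-0.103, 0.995, -0.001], [-0.001, -0.001, -1.0]]
force: [-0.5, 1.1, -0.7]
opening: 0.497
grasp_force: 0.0
```

```bash
python3 - <<'E'
from h import *
o=robot.get_obs(); print(o["time_s"],np.round(o["ee_pos"],4))
p,d=robot.camera("wrist");P=cloud("wrist",d); cv2.imwrite("pics/w1.png",p[:,:,::-1])
m=(np.hypot(P[...,0]-.517,P[...,1]+.117)<.085)&(P[...,2]>.028)&(P[...,2]<.07)&(d>0)
Q=P[m]; print(m.sum(),axis(Q) if m.any() else "",np.percentile(Q[:,2],99) if m.any() else "")
for l in ("long_roller","capacitor"):
  for r in robot.pinpoint(l,"wrist"): print(l,r["confidence"],np.round(r["point"],4))
E
```

```text
2.3 [ 0.4555 -0.1252  0.2313]
3236 ((0.5136398673057556, -0.11866225302219391), (0.048556938767433167, 0.14303617179393768), 5.7079925537109375) 0.0507934209558505
long_roller 0.92 [ 0.5124 -0.1197  0.0257]
capacitor 0.52 [0.5899 0.0006 0.0019]
```

View pics/w1.png

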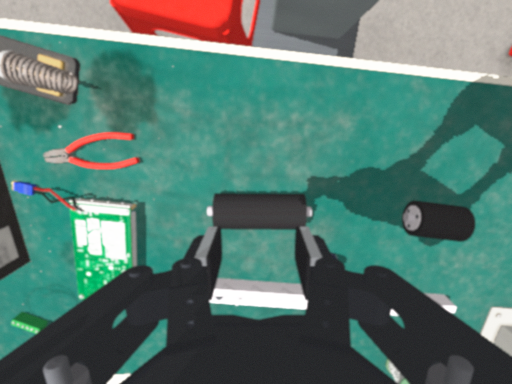

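Wrist view: the long roller is at (260,211), centred between the fingertips, with its axis square to the approach. The short one is off at (440,221). The gap is about 22 mm, so I go down behind it.

>>> carry_out:
  commands:
    - [0,0,0.05,0,0.5]
    - [0,0,0.1,0,0.5]
    - [0,0,0.15,0,0.5]
    - [0,0,0.19,0,0.5]
    - [0,0,0.21,0,0.5]

```text
time_s: 2.95
ee_pos: [0.4524, -0.1191, 0.0186]
eef_rot: [[-0.994, -0.107, -0.005], [-0.107, 0.994, 0.002], [0.004, 0.003, -1.0]]
force: [0.2, -0.7, 0.2]
opening: 0.503
grasp_force: 0.0
```

>>> carry_out:
  commands:
    - [0,0,0.007,0,0.5]
    - [0,0,0.01,0,0.5]
    - [-0.01,0,0.01,0,0.5]
    - [-0.015,0,0.01,0,0.5]
    - [-0.018,0,0.01,0,0.5]

```text
time_s: 3.45
ee_pos: [0.4741, -0.1202, 0.0125]
eef_rot: [[-0.994, -0.106, 0.003], [-0.106, 0.994, -0.001], [-0.003, -0.001, -1.0]]
force: [-0.7, -0.1, -0.3]
opening: 0.497
grasp_force: 0.0
```

>>> carry_out:
  commands:
    - [-0.004,0,0,0,0.5]
    - [-0.009,0,0,0,0.5]
    - [-0.015,0,0,0,0.5]
    - [-0.022,0,0,0,0.5]
    - [-0.029,0,0,1,0.5]

```text
time_s: 3.95
ee_pos: [0.5018, -0.1169, 0.0113]
eef_rot: [[-0.996, -0.087, 0.0], [-0.087, 0.996, 0.0], [-0.0, 0.0, -1.0]]
force: [0.1, -0.2, -1.0]
opening: 0.5
grasp_force: 0.0
```

```bash
cat >> h.py <<'E'
def look():
    o=robot.get_obs(); print(o["time_s"],np.round(o["ee_pos"],4))
    for c in ("scene","top"):
        p,d=robot.camera(c);P=cloud(c,d)
        for l in ("long_roller","short_roller","capacitor"):
            for r in robot.pinpoint(l,c): print(c,l,round(r["confidence"],2),np.round(r["point"],3))
        m=(abs(P[...,0]-.57)<.1)&(abs(P[...,1]+.115)<.09)&(P[...,2]>.034)&(P[...,2]<.058)&(p.max(2)<75)&(d>0)
        if m.any(): print(m.sum(),[np.round(x,3) for x in axis(P[m])])
    return p
E
python3 -c "
from h import *
look()
p,d=robot.camera('scene');cv2.imwrite('pics/s2.png',cv2.resize(p[150:330,170:420],None,fx=3,fy=3)[:,:,::-1])"
```

```text
3.95 [ 0.5018 -0.1169  0.0113]
scene long_roller 0.68 [0.462 0.278 0.026]
scene long_roller 0.59 [ 0.538 -0.114  0.024]
scene short_roller 0.67 [0.501 0.133 0.027]
519 [array([ 0.521, -0.131]), array([0.066, 0.103]), np.float64(12.912)]
top long_roller 0.96 [0.464 0.279 0.023]
top long_roller 0.78 [ 0.553 -0.117  0.023]
top short_roller 0.72 [0.508 0.129 0.019]
top capacitor 0.5 [0.594 0.001 0.001]
291 [array([ 0.548, -0.077]), array([0.046, 0.051]), np.float64(7.18)]
```

View pics/s2.png

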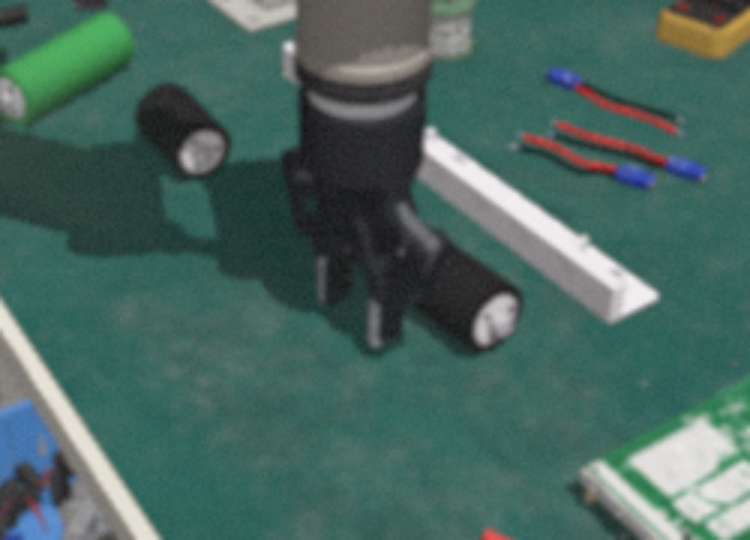

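It's rolling straight and coasted to x≈0.55. The fingers stand behind it at about (360,290). I'll carry on slowly and square up to the rail.

>>> carry_out:
  commands:
    - [-0.006,0,0,1,0.5]
    - [-0.013,0,0,2,0.5]
    - [-0.02,0,0,3,0.5]
    - [-0.026,0,0,4,0.5]
    - [-0.032,0,0,4,0.5]

```text
time_s: 4.9
ee_pos: [0.5337, -0.114, 0.0113]
eef_rot: [[-1.0, -0.018, 0.0], [-0.018, 1.0, 0.0], [-0.0, 0.0, -1.0]]
force: [-0.5, 0.2, -0.0]
opening: 0.497
grasp_force: 0.1
```

```bash
python3 -c "
from h import *
look()"
```

```text
4.9 [ 0.5337 -0.114   0.0113]
scene long_roller 0.9 [0.464 0.28  0.025]
scene long_roller 0.59 [ 0.571 -0.109  0.028]
scene short_roller 0.9 [0.502 0.133 0.029]
scene short_roller 0.36 [0.639 0.002 0.025]
490 [array([ 0.552, -0.126]), array([0.07 , 0.108]), np.float64(13.205)]
top long_roller 0.88 [ 0.58  -0.112  0.024]
top long_roller 0.63 [0.465 0.28  0.025]
top short_roller 0.96 [0.503 0.131 0.022]
top capacitor 0.42 [0.593 0.002 0.003]
261 [array([ 0.562, -0.063]), array([0.04 , 0.079]), np.float64(83.496)]
```

>>> carry_out:
  commands:
    - [-0.006,0,0,0,0.5]
    - [-0.012,0,0,0,0.5]
    - [-0.018,0,0,0,0.5]
    - [-0.024,0,0,0,0.5]
    - [-0.03,0,0,0,0.5]

```text
time_s: 5.8
ee_pos: [0.5637, -0.1135, 0.0113]
eef_rot: [[-1.0, -0.018, 0.0], [-0.018, 1.0, 0.0], [-0.0, 0.0, -1.0]]
force: [-0.8, 0.6, 0.0]
opening: 0.503
grasp_force: 0.1
```

>>> carry_out:
  commands:
    - [-0.004,0,0,0,0.5]
    - [-0.008,0,0,0,0.5]
    - [-0.012,0,0,0,0.5]
    - [-0.014,0,0,0,0.5]
    - [-0.014,0,0,0,0.5]

```text
time_s: 6.3
ee_pos: [0.5771, -0.1133, 0.0113]
eef_rot: [[-1.0, -0.018, -0.0], [-0.018, 1.0, 0.0], [0.0, 0.0, -1.0]]
force: [0.0, -0.2, 0.3]
opening: 0.502
grasp_force: 0.0
```

```bash
python3 -c "
from h import *
p=look();cv2.imwrite('pics/t3.png',cv2.resize(p[120:240,180:400],None,fx=3,fy=3)[:,:,::-1])"
```

```text
6.3 [ 0.5771 -0.1133  0.0113]
scene long_roller 0.83 [0.464 0.28  0.026]
scene long_roller 0.61 [ 0.614 -0.106  0.025]
scene short_roller 0.83 [0.503 0.135 0.029]
scene capacitor 0.68 [ 0.588 -0.001  0.002]
426 [array([ 0.587, -0.116]), array([0.06 , 0.131]), np.float64(19.158)]
top long_roller 0.88 [0.464 0.279 0.025]
top long_roller 0.78 [ 0.615 -0.108  0.028]
top short_roller 0.85 [0.503 0.127 0.022]
top capacitor 0.58 [0.592 0.001 0.   ]
210 [array([ 0.612, -0.062]), array([0.045, 0.033]), np.float64(6.649)]
```

View pics/t3.png

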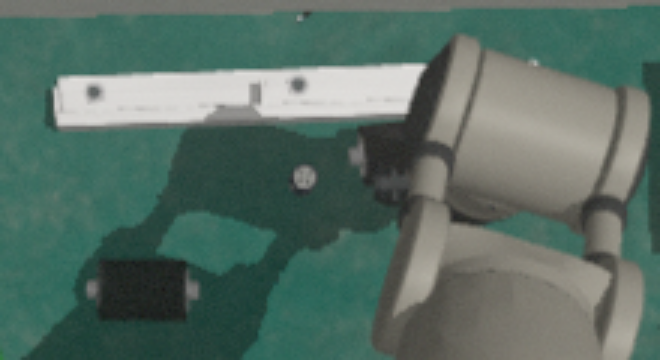

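The top crop shows the roller end at (370,160) against the rail, with the capacitor untouched at (304,177) and the short roller at (143,288). I'll pull straight back and look again.

>>> carry_out:
  commands:
    - [0.005,0,0,0,0.5]
    - [0.02,0,0,0,0.5]
    - [0.05,0,0,0,0.5]
    - [0.09,0,0,0,0.5]
    - [0.12,0,0,0,0.5]

```text
time_s: 7.2
ee_pos: [0.4544, -0.115, 0.0112]
eef_rot: [[-1.0, -0.018, -0.001], [-0.018, 1.0, 0.001], [0.001, 0.001, -1.0]]
force: [0.6, 0.6, -0.5]
opening: 0.497
grasp_force: 0.0
```

>>> carry_out:
  commands:
    - [0,0,-0.05,0,0.5]
    - [0,0,-0.1,0,0.5]
    - [0,0,-0.15,0,0.5]
    - [0,0,-0.15,0,0.5]
    - [0,0,-0.15,0,0.5]

```text
time_s: 7.7
ee_pos: [0.4572, -0.1156, 0.1624]
eef_rot: [[-1.0, -0.018, 0.003], [-0.018, 1.0, -0.001], [-0.003, -0.001, -1.0]]
force: [-1.3, -0.4, 0.1]
opening: 0.499
grasp_force: 0.0
```

```bash
python3 -c "
from h import *
look()
p,d=robot.camera('scene');cv2.imwrite('pics/s4.png',cv2.resize(p[150:330,170:420],None,fx=3,fy=3)[:,:,::-1])
p,d=robot.camera('wrist');P=cloud('wrist',d)
m=(abs(P[...,0]-.6)<.06)&(abs(P[...,1]+.115)<.09)&(P[...,2]>.036)&(P[...,2]<.058)&(d>0)
print(m.sum(),axis(P[m]) if m.any() else '')
for l in ('long_roller','capacitor','rail_face'):
  for r in robot.pinpoint(l,'wrist'): print(l,r['confidence'],np.round(r['point'],4))"
```

```text
7.7 [ 0.4572 -0.1156  0.1624]
scene long_roller 0.92 [ 0.617 -0.107  0.024]
scene long_roller 0.92 [0.464 0.278 0.028]
scene short_roller 0.83 [0.501 0.135 0.027]
scene capacitor 0.68 [0.592 0.001 0.001]
859 [array([ 0.607, -0.108]), array([0.044, 0.125]), np.float64(7.948)]
top long_roller 0.74 [0.467 0.278 0.024]
top short_roller 0.87 [0.509 0.131 0.021]
top capacitor 0.55 [0.593 0.004 0.003]
973 [array([ 0.614, -0.107]), array([0.047, 0.124]), np.float64(4.711)]
1875 ((0.6009037494659424, -0.11215556412935257), (0.021825166419148445, 0.11373236775398254), 3.7522222995758057)
long_roller 0.72 [ 0.6159 -0.1074  0.0255]
rail_face 0.86 [0.641  0.0019 0.0286]
```

View pics/s4.png

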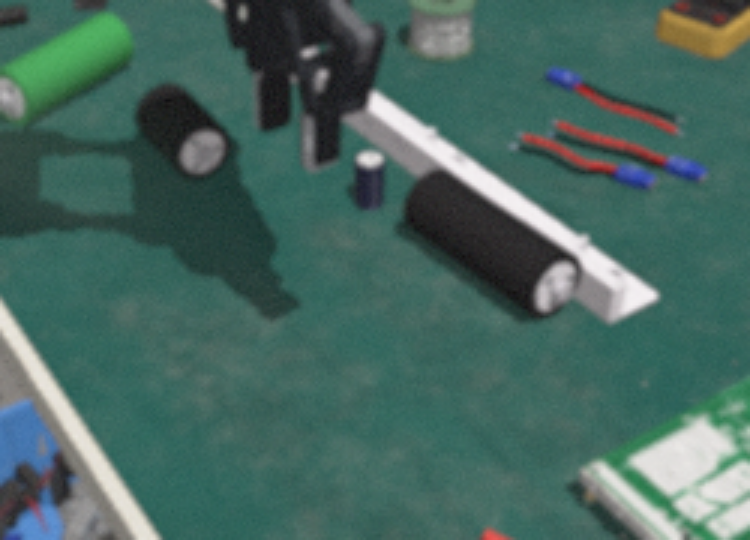

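```bash
python3 -c "
from h import *
for c in ('scene','top'):
    p,d=robot.camera(c);P=cloud(c,d)
    m=(abs(P[...,0]-.61)<.035)&(abs(P[...,1]+.108)<.08)&(P[...,2]>.036)&(P[...,2]<.06)&(p.max(2)<75)&(d>0);Q=P[m]
    for lo in (-.165,-.135,-.105,-.075):
        q=Q[(Q[:,1]>lo)&(Q[:,1]<lo+.03)]; print(c,lo,np.percentile(q[:,0],[5,50,95]).round(4),q[:,1].mean().round(3))
    R=P[(abs(P[...,0]-.643)<.03)&(abs(P[...,1]-.1)<.1)&(P[...,2]>.024)&(P[...,2]<.045)&(d>0)&(p.min(2)>120)]
    for lo in (0,.05,.1,.15):
        q=R[(R[:,1]>lo)&(R[:,1]<lo+.05)]; print('rail',lo,np.percentile(q[:,0],[3,50]).round(4))
"
```

```text
scene -0.165 [0.5942 0.6041 0.6211] -0.15
scene -0.135 [0.5918 0.6014 0.619 ] -0.12
scene -0.105 [0.589  0.5987 0.6155] -0.09
scene -0.075 [0.587  0.5972 0.6142] -0.062
rail 0 [0.6383 0.6416]
rail 0.05 [0.6379 0.6416]
rail 0.1 [0.636  0.6384]
rail 0.15 [0.6454 0.6461]
top -0.165 [0.5982 0.6163 0.6372] -0.15
top -0.135 [0.5961 0.6143 0.6353] -0.12
top -0.105 [0.5921 0.6117 0.6325] -0.09
top -0.075 [0.5902 0.6099 0.6306] -0.061
rail 0 [0.6414 0.6466]
rail 0.05 [0.64  0.645]
rail 0.1 [0.6388 0.6451]
rail 0.15 [0.6388 0.6436]
```

The roller lies about 3° off the rail with its centre about 27 mm from the face, well inside the limits. It is at rest, and the bystanders haven't moved. I'm handing in.

```bash
python3 -c "
from workcell import robot
print(robot.sign_off())"
```

```text
the job is handed in; nothing more can be done
None
```

The long roller was rolled to the stop rail and left resting there, about 3° off parallel with its centre about 27 mm from the face; the short roller and capacitor were not disturbed, and the job is handed in (no verdict was returned).

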